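# Open a combination padlock and hold it up

## Robot

A 7-joint arm with a two-finger parallel gripper is mounted at the origin on a cart in front of the work surface, level with it; the furniture and walls round the work are solid. World frame = base frame: x ahead of the robot, y to its left, z up, the work surface at z = 0. Lengths are in m, angles in degrees, forces in N, time in s.
With the tool pointing down it reaches from about 0.35 to 0.9 m from the base axis. Payload 8.1 kg.
Tool frame: the origin (TCP) lies at the very end of the fingers, on their centre line; the grasp point (between the pads) lies 19 mm behind it (bot.hold_point_z is the distance from the TCP to the grasp point, in m); z points along the fingers, y is the line along which they close (so a half turn about z gives the same grasp; the last joint's range is limited). The gripper opens to 85 mm and grips with 20 to 120 N. Pads are 22 mm wide; open, the fingers measure 114 mm over their backs; the gripper's body (76 mm by 85 mm) begins 54 mm behind the grasp point. The pads swing forward as they close: fully open they stand 13 mm farther back than shut.
Start: joints at [-74.748, 24.895, 1.432, 90.138, -0.665, 64.973, -4.303], TCP at [0.225, 0.583, 0.231] pointing down, gripper open.
Joint ranges: [-149.89, 149.89], [-25.12, 119.58], [-72.63, 75.52], [4.76, 147.25], [-75.54, 255.54], [6.69, 114.76], [-157.13, 157.13]. Speed limits (degrees/s): [127.2, 127.2, 172.46, 172.46, 180, 180, 180].

## Interface

Orientations are given as a 3x3 rotation matrix whose columns are the frame's x, y, z axes.
In Python, from plant import bot, optics gives the robot as it stands.
- The arm moves only by the shell command python3 -m pendant 'ROWS' [FORCE]. ROWS is JSON, a list of rows, each an object of numbers: "tx", "ty", "tz": the shift along the tool's x, y, z scaled (see below); "rx", "ry", "rz": the turn, a rotation vector about the tool's x, y, z scaled (see below); "hand": the finger opening in mm, from 0 to 85.4. In form: [{"tx": .., "ty": .., "tz": .., "rx": .., "ry": .., "rz": .., "hand": ..}, ...]. A call has 1 to 10 rows; each row shifts and turns the commanded pose from where the row before left it, along the tool's axes as they then stand; what a row does not reach is not made up. The controller multiplies each number of a shift by 0.05 m and each number of a turn by pi rad. A row lasts 1/8 s, in which the tool goes at most 62.5 mm and 10.7 degrees, less where a joint would pass 70% of its speed; a pose out of reach is approached as far as the arm can. A call with a number of a shift or a turn outside -1 to 1 is refused whole. A call with a gripper value outside its range is refused whole. The fingers move at their own pace and stop on an object; FORCE is the grip in N (left out, the last holds). Time passes only in rows, so rows that do not move let the fingers close. It gives the time, the measured TCP pose, the force, the opening and the grip force at its end, in the units of the state.
- bot.read_state(): the state, without advancing time (a new reading comes with each control period).
- optics.snapshot(name): name is "scene" or "top" or "wrist"; returns the picture (480x640x3 uint8, red, green, blue); there is no depth.
- optics.get_calibration(name): a dict with "intrinsics" (3x3 intrinsics, pixels), "R" (3x3) and "t" (3): a world point X has camera coordinates R X + t. Camera axes: x right, y down, z forward; pixel columns grow to the right and rows downward; lengths in m; the calibration is good to about 2 mm. A picture is of the moment at which its call begins: read the wrist's pose just before it. get_calibration takes no time and is no camera call; for the wrist camera it gives the pose at the moment of the call.
- bot.job_done(): hands the job in; it is judged then, once.
The state is a dict: "time_s": time; "joint_pos": joint angles; "joint_vel": joint speeds; "joint_efforts": joint torques, N m; "tool_pos": TCP position; "orientation": TCP orientation; "wrist_force": force on the tool from outside, world axes, zero at the start; "torque": the same for the moment, N m; "gripper_width": finger opening in m; "grasp_force": force on a finger pad.
Only numpy, scipy, OpenCV 4.12 (cv2) and the standard library are available. Lean on these libraries where they do the work, as an engineer would, in place of code of your own. Each camera call takes 0.05 s, during which the arm holds its last target. There are 200 camera calls.

## Task

Open the combination padlock that lies in the wooden cradle: turn its dial from click to click until the pointer stands in line with the raised pip, then pull the shackle straight out to its stop while the lock still lies in the cradle. Then lift the opened lock out by its shackle and finish while holding it up still, gripped by the shackle only, with the whole lock at least 12 cm above the worktop. Leave the other loose things alone.

Things in the scene. Friction and masses are not known exactly. Their poses are not given: they have to be found in the camera images.
- cradle: Fixed wooden cradle, 90 (x) x 100 (y) x 28 mm high; place and yaw vary. Origin: centre of its underside. Its pocket, 74 x 84 mm, has its floor 12 mm above the worktop and 8 mm thick walls 16 mm above that floor; the wall at -x is only two 14 mm wide corner blocks, between which the shackle sticks out.
- padlock: Large loose padlock, 0.33 kg in all (varies), lying in the pocket with 2 mm play. Brass body 70 (x) x 80 (y) x 26 mm. Origin: centre of its underside, 12 mm above the worktop. z points up out of the dial face; -x is the way the shackle comes out (towards the robot, to within the yaw).
- lock_foot (a point): Middle of the end face of the padlock body away from the shackle (35 mm in +x of the body's centre, 13 mm above its underside). Axes as the padlock's.
- dial_grip (a point): On the dial's axis, half-way up its grip bar, 54 mm above the worktop in the cradle. The dial is a black 48 mm disc, 6 mm high, with an upright aluminium bar across it: 38 mm long (24 mm to the pointed end, 14 mm to the blunt one), 11 mm thick, its sides from 9 mm below to 9 mm above this point. The pointed end is the pointer; the point's -x axis points along the bar to it, y across the bar.
- lock_dial (a joint): Dial angle in rad: 0 (or a full turn, 6.283) with the pointer at the pip; grows counter-clockwise from above. Starts at 0.4 to 2.3 and settles in the nearest click; turns endlessly both ways. Clicks every 0.483 rad (13 a turn), about 0.06 N m each, and stays where it is let go. The shackle is free only within about 0.1 rad of 0; else it jams with 0.7 mm play.
- shackle_bar (a point): Middle of the cross bar of the U-shaped steel shackle, on the bar's axis, 25 mm above the worktop in the cradle, only worktop beneath it. Round bar of 9 mm, straight for 32 mm along this point's y; legs 56 mm apart along x. Shut, it lies 88 mm from the dial's axis, with 38 mm of free room between it and the cradle: one finger goes inside the U.
- lock_shackle (a joint): Travel of the shackle out of the body in m: 0 shut, 0.018 at its stop, along the padlock's -x. About 1.2 N of friction, no spring; stays where it is put. Lifted by the cross bar, the lock may swing down about the bar and hang from it, its foot then up to 145 mm below the bar.
- marker_centre (a point): Centre of a loose felt marker, 17 x 135 x 16 mm, lying beside the cradle; leave it alone.
- chip_centre (a point): Centre of a loose white plaster chip, 30 x 30 x 11 mm, beside the cradle; leave it alone.
- wedge_centre (a point): Centre of a loose wooden wedge, 94 x 58 x 24 mm, to the right of the work; leave it alone.
- lock_pip (a point): The raised steel pip on the dial face, 7 mm wide, 4 mm high: 30 mm from the dial's axis towards the padlock's -x, midway between the shackle's legs. Fine ticks mark the other clicks round the dial. Axes as the padlock's.
Not all that is in view belongs to the job. There is more than one size of the cradle; the job needs the larger.

How it is judged (in metres and radians):
On the way, in this order (a step that is already met when the one before it is completed fails the run):
1. the dial is turned to the pip, the lock still shut in the cradle ((value of joint lock_dial between -0.12 and 0.12 rad or value of joint lock_dial between 6.163 and 6.403 rad or value of joint lock_dial between -6.403 and -6.163 rad) and value of joint lock_shackle below 0.004 m and z of padlock in the frame of cradle below 0.025 m), for 0.2 s.
2. the shackle is pulled out while the lock lies in the cradle (value of joint lock_shackle above 0.014 m and z of padlock in the frame of cradle below 0.025 m), for 0.1 s.
At the end, for the whole second after the job is handed in: The shackle is out by more than 12 mm, the lock's foot, body and shackle are all more than 11 cm above the worktop, the fingers hold it at the shackle (grasp point within 45 mm of the middle of the cross bar), it does not touch the cradle and it hangs still (under 5 cm/s) (value of joint lock_shackle above 0.012 m and height (world z) of each of lock_foot, padlock, shackle_bar above 0.11 m and contact force between the fingers and padlock above 1 N and distance between the grasp point and shackle_bar below 0.045 m and contact force between padlock and cradle below 0.1 N and linear speed of padlock below 0.05 m/s); the arm keeps its last pose, push and grip.
It fails at once if the marker is moved more than 3 cm (distance of marker_centre from where it was at the start of the episode above 0.03 m).
It fails at once if the plaster chip is moved more than 3 cm (distance of chip_centre from where it was at the start of the episode above 0.03 m).
It fails at once if the wedge is moved more than 3 cm (distance of wedge_centre from where it was at the start of the episode above 0.03 m).
It also fails if it takes over 64 s, if anything falls off the work surface, if the arm or the gripper's body presses on something with over 40 N, if the wrist force passes 120 N, or if a joint passes its speed limit or range.

## Working session

There is one attempt and no reset: what is moved stays moved. The work goes in short steps, Python scripts to look and compute and a shell command to move; the robot and the scene stay as the last step left them, time stands still between calls to the robot, and variables do not carry over. Pictures are saved under pics/ and viewed, at most 10 in all, crops included, and the job is handed in when it is done.

```bash
ls; mkdir -p pics
python3 - <<'E'
from plant import bot, optics
import cv2
for n in ("top","scene"):
    cv2.imwrite(f"pics/{n}0.png", optics.snapshot(n)[:,:,::-1])
    c=optics.get_calibration(n); print(n,c["intrinsics"],c["R"],c["t"])
s=bot.read_state(); print(s["tool_pos"],s["orientation"],s["time_s"],bot.hold_point_z,s["wrist_force"])
E
```

```text
pics
top [[450.08349313   0.         313.81489126]
 [  0.         450.08349313 232.5792981 ]
 [  0.           0.           1.        ]] [[-0.00395651 -0.99997274  0.0062343 ]
 [-0.99045695  0.00305982 -0.1377885 ]
 [ 0.13776567 -0.00671997 -0.99044205]] [0.1594883  0.53769106 0.96980589]
scene [[443.6909954    0.         319.56400636]
 [  0.         443.6909954  236.30151199]
 [  0.           0.           1.        ]] [[ 0.88378058 -0.46738596  0.02196017]
 [-0.29630876 -0.59537944 -0.7468095 ]
 [ 0.36212291  0.65350875 -0.66467535]] [-0.40229288  0.29595721  0.57868785]
[0.22520075 0.58253994 0.23062922] [[-9.32729943e-01  3.60575514e-01 -3.90028593e-04]
 [ 3.60575706e-01  9.32729003e-01 -1.32920576e-03]
 [-1.15488068e-04 -1.38042485e-03 -9.99999041e-01]] 0.1 0.0187 [ 0.99879202  0.00160367 -0.18076827]
```

View pics/top0.png

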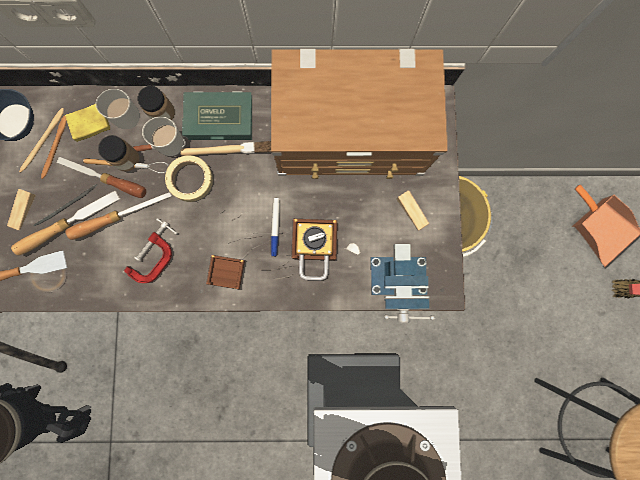

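View pics/scene0.png

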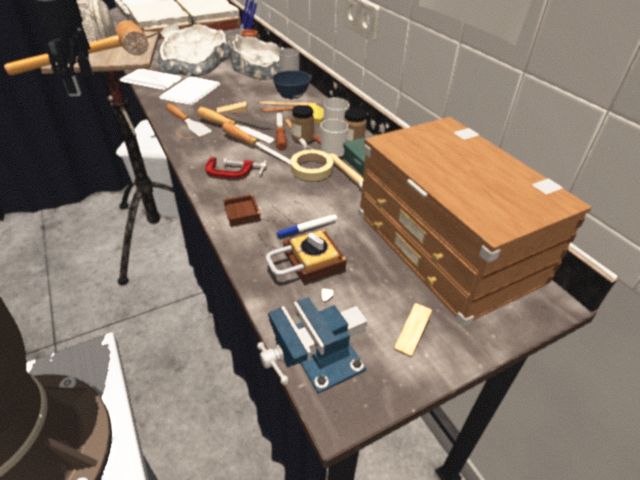

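The top view shows the cradle with the padlock at about (315,240), with its shackle towards the robot. There is also a smaller empty cradle at (226,272). The one holding the brass lock fits the description. The marker is at (275,226), the chip at (352,248), the wedge at (413,210) and a vise at (400,277). I'll confirm with an enlarged crop.

```bash
cat > h.py <<'E'
import numpy as np
from plant import bot, optics
def ray(n,uv,z,c=None):
    c=c or optics.get_calibration(n); R=np.array(c["R"]);t=np.array(c["t"])
    o=-R.T@t; d=R.T@np.linalg.inv(c["intrinsics"])@np.array([uv[0],uv[1],1.])
    return o+d*(z-o[2])/d[2]
E
python3 - <<'E'
import cv2
from h import *
im=cv2.imread("pics/top0.png")[185:295,255:375]
cv2.imwrite("pics/crop.png",cv2.resize(im,None,fx=5,fy=5,interpolation=cv2.INTER_CUBIC))
print(ray("top",(315,238),.054),ray("top",(314,278),.025),ray("top",(400,277),.1))
E
```

```text
[0.52383162 0.1551566  0.054     ] [0.43755715 0.15750422 0.025     ] [ 0.43613099 -0.01988472  0.1       ]
```

View pics/crop.png

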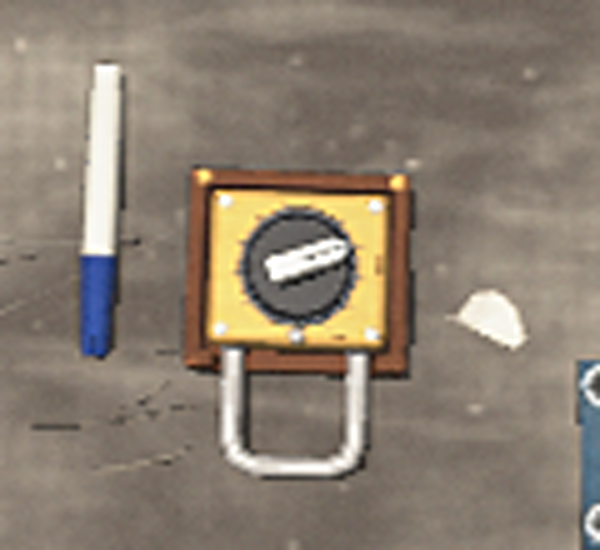

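The crop confirms it: the brass lock is in the larger cradle, with the dial at about (299,267). The pointer tip is at (345,245), about 111° counter-clockwise from the pip at (297,336), which is 4 clicks. So I need to turn it clockwise by about 1.93 rad. First I'll move above it.

```bash
python3 -m pendant '[{"tx":-0.5,"ty":-0.33},{"tx":-0.86,"ty":-0.58},{"tx":-0.86,"ty":-0.58},{"tx":-0.86,"ty":-0.58},{"tx":-0.86,"ty":-0.58},{"tx":-0.86,"ty":-0.58},{"tx":-0.86,"ty":-0.58},{"tx":-0.86,"ty":-0.58},{"tx":-0.86,"ty":-0.58},{"tx":-0.86,"ty":-0.58}]'
python3 -m pendant '[{"tx":-0.4,"ty":-0.27,"rz":0.053},{"rz":0.053},{"rz":0.053},{"rz":0.053},{"rz":0.053},{}]'
python3 - <<'E'
from h import *
import cv2
s=bot.read_state(); print(s["tool_pos"],s["orientation"],s["joint_pos"])
cv2.imwrite("pics/w1.png", optics.snapshot("wrist")[:,:,::-1])
E
```

```text
[0.22520075 0.58253994 0.23062922] [[-9.32729943e-01  3.60575514e-01 -3.90028593e-04]
 [ 3.60575706e-01  9.32729003e-01 -1.32920576e-03]
 [-1.15488068e-04 -1.38042485e-03 -9.99999041e-01]] [-74.74699558  24.93093085   1.43053147  90.18266366  -0.66512722
  64.97408448  -4.30306608]$[0]: bad value
$[0]: bad value
```

View pics/w1.png

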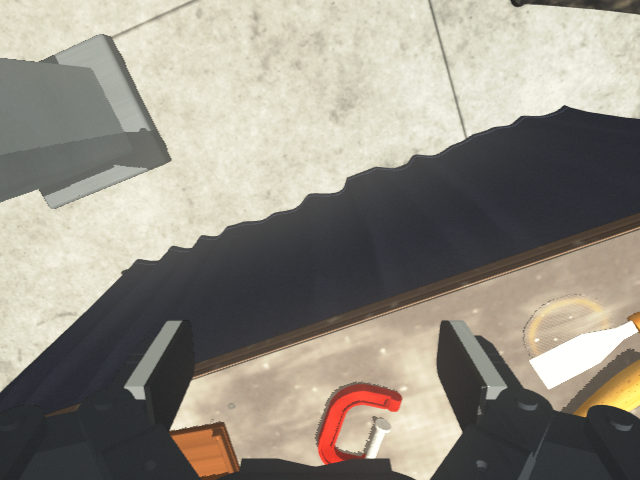

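The arm hasn't moved. The rows need every key, and the wrist picture shows only the bench edge. I'll send the rows in full.

```bash
python3 -m pendant '[{"tx":-0.5,"ty":-0.33,"tz":0,"rx":0,"ry":0,"rz":0,"hand":85},{"tx":-0.86,"ty":-0.58,"tz":0,"rx":0,"ry":0,"rz":0,"hand":85},{"tx":-0.86,"ty":-0.58,"tz":0,"rx":0,"ry":0,"rz":0,"hand":85},{"tx":-0.86,"ty":-0.58,"tz":0,"rx":0,"ry":0,"rz":0,"hand":85},{"tx":-0.86,"ty":-0.58,"tz":0,"rx":0,"ry":0,"rz":0,"hand":85},{"tx":-0.86,"ty":-0.58,"tz":0,"rx":0,"ry":0,"rz":0,"hand":85},{"tx":-0.86,"ty":-0.58,"tz":0,"rx":0,"ry":0,"rz":0,"hand":85},{"tx":-0.86,"ty":-0.58,"tz":0,"rx":0,"ry":0,"rz":0,"hand":85},{"tx":-0.86,"ty":-0.58,"tz":0,"rx":0,"ry":0,"rz":0,"hand":85},{"tx":-0.86,"ty":-0.58,"tz":0,"rx":0,"ry":0,"rz":0,"hand":85}]'
python3 -m pendant '[{"tx":-0.4,"ty":-0.27,"tz":0,"rx":0,"ry":0,"rz":0.053,"hand":50},{"tx":0,"ty":0,"tz":0,"rx":0,"ry":0,"rz":0.053,"hand":50},{"tx":0,"ty":0,"tz":0,"rx":0,"ry":0,"rz":0.053,"hand":50},{"tx":0,"ty":0,"tz":0,"rx":0,"ry":0,"rz":0.053,"hand":50},{"tx":0,"ty":0,"tz":0,"rx":0,"ry":0,"rz":0.053,"hand":50},{"tx":0,"ty":0,"tz":0,"rx":0,"ry":0,"rz":0,"hand":50}]'
python3 - <<'E'
from h import *
import cv2,pickle
s=bot.read_state(); print(s["tool_pos"],s["orientation"],s["joint_pos"])
pickle.dump(optics.get_calibration("wrist"),open("c2.pkl","wb"))
cv2.imwrite("pics/w2.png", optics.snapshot("wrist")[:,:,::-1])
E
```

```text
time_s: 1.4
tool_pos: [0.5102, 0.1741, 0.2313]
orientation: [[-0.933, 0.36, -0.0], [0.36, 0.933, 0.0], [0.0, 0.0, -1.0]]
wrist_force: [-0.3, 0.1, 0.2]
gripper_width: 0.0852
grasp_force: 0.0
time_s: 2.15
tool_pos: [0.5231, 0.1559, 0.2311]
orientation: [[-0.362, 0.932, -0.0], [0.932, 0.362, -0.0], [-0.0, -0.0, -1.0]]
wrist_force: [-0.1, 0.8, -0.7]
gripper_width: 0.0496
grasp_force: 0.0
[0.52312696 0.15586358 0.23111664] [[-3.62183931e-01  9.32106575e-01 -3.64559243e-04]
 [ 9.32106635e-01  3.62183838e-01 -2.96712245e-04]
 [-1.44529968e-04 -4.47272497e-04 -9.99999890e-01]] [-39.22299194  17.89055374  22.24248253 102.63974491  -7.6315937
  60.96678729   7.00000155]
```

View pics/w2.png

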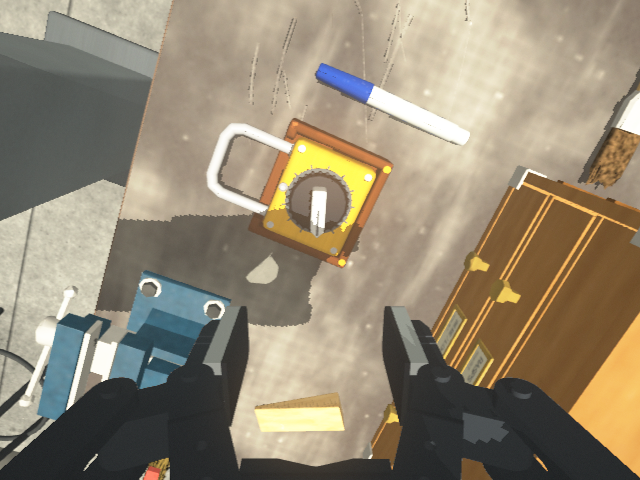

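The wrist view shows the lock at about (319,200), the pip at (283,187), the pointer tip at (317,233) and the shackle on the left at (222,158). I'll enlarge it to get measurements.

Run:
```python
import cv2
im=cv2.imread("pics/w2.png")[115:275,200:400]
cv2.imwrite("pics/w2c.png",cv2.resize(im,None,fx=3.75,fy=3.75,interpolation=cv2.INTER_CUBIC))
```

```text
(no output)
```

View pics/w2c.png

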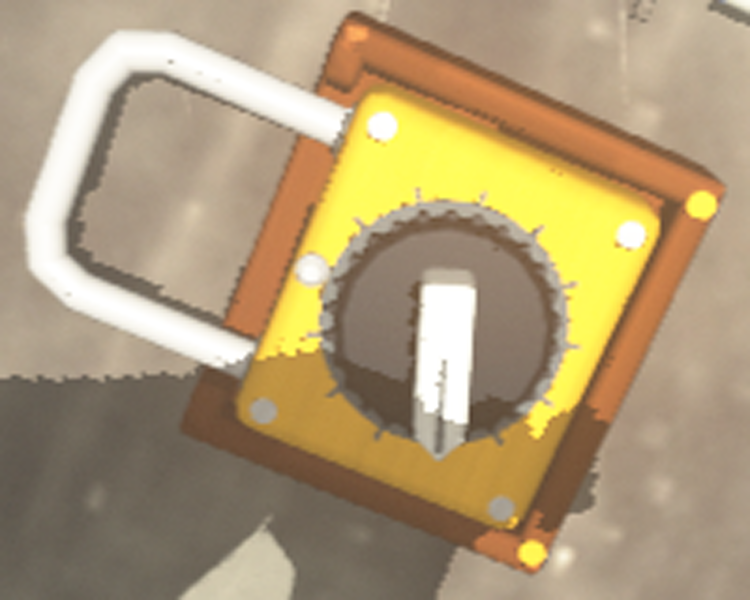

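Run:
```python
from h import *
import pickle
c=pickle.load(open("c2.pkl","rb"))
P=lambda u,v,z: ray("wrist",(200+u/3.75,115+v/3.75),z,c)[:2]
S=[P(*p,.038) for p in ((381,126),(631,235),(263,411),(501,510))]
ctr=np.mean(S,0); print("ctr",ctr)
ang=lambda d: np.degrees(np.arctan2(d[1],d[0]))
print("yaw", ang(S[1]-S[0]),ang(S[3]-S[2]),ang(S[0]-S[2])-90,ang(S[1]-S[3])-90)
print("pip",P(311,270,.042), ang(ctr-P(311,270,.042)))
a,b=P(448,285,.063),P(441,432,.063); print("bar",a,b,ang(b-a),np.linalg.norm(b-a))
print("shackle",P(67,150,.028),P(67,150,.028)-ctr)
print(ray("top",(255+299/5,185+267/5),.045),ray("top",(255+297/5,185+467/5),.028))
```

```text
ctr [0.52463915 0.15723218]
yaw -2.080781601381725 -2.505753470245949 -1.9976470943082347 -1.9580580985745542
pip [0.49406798 0.15909099] -3.4794594756077992
bar [0.52013636 0.1707927 ] [0.52991761 0.14201782] -71.22590852050922 0.03039188126349052
shackle [0.43678391 0.16147828] [-0.08785524  0.00424611]
[0.52408195 0.15551872 0.045     ] [0.43655502 0.15663838 0.028     ]
```

```bash
python3 -m pendant '[{"tx":0.01,"ty":0.03,"tz":0.6,"rx":0,"ry":0,"rz":0.0135,"hand":50},{"tx":0,"ty":0,"tz":0.9,"rx":0,"ry":0,"rz":0,"hand":50},{"tx":0,"ty":0,"tz":0.9,"rx":0,"ry":0,"rz":0,"hand":40},{"tx":0,"ty":0,"tz":0.8,"rx":0,"ry":0,"rz":0,"hand":40},{"tx":0,"ty":0,"tz":0.4,"rx":0,"ry":0,"rz":0,"hand":40},{"tx":0,"ty":0,"tz":0,"rx":0,"ry":0,"rz":0,"hand":40}]' 30
python3 -m pendant '[{"tx":0,"ty":0,"tz":0,"rx":0,"ry":0,"rz":0,"hand":0},{"tx":0,"ty":0,"tz":0,"rx":0,"ry":0,"rz":0,"hand":0},{"tx":0,"ty":0,"tz":0,"rx":0,"ry":0,"rz":0,"hand":0},{"tx":0,"ty":0,"tz":0,"rx":0,"ry":0,"rz":0,"hand":0},{"tx":0,"ty":0,"tz":0,"rx":0,"ry":0,"rz":0,"hand":0}]' 30
python3 -c "
from h import *;print(bot.read_state()['joint_pos'])"
```

```text
time_s: 2.95
tool_pos: [0.5234, 0.1564, 0.0499]
orientation: [[-0.324, 0.946, -0.003], [0.946, 0.324, -0.001], [-0.0, -0.003, -1.0]]
wrist_force: [0.6, -0.4, 0.9]
gripper_width: 0.0401
grasp_force: 0.0
time_s: 3.58
tool_pos: [0.5253, 0.1571, 0.0525]
orientation: [[-0.322, 0.947, 0.002], [0.947, 0.322, 0.001], [0.0, 0.002, -1.0]]
wrist_force: [-0.2, 0.1, 7.1]
gripper_width: 0.0099
grasp_force: 33.1
[-35.21299252  30.94793367  18.01223065 112.71698947 -14.85488193
  38.41308165  10.84664923]
```

```bash
python3 -m pendant '[{"tx":0,"ty":0,"tz":-0.05,"rx":0,"ry":0,"rz":0.04,"hand":0},{"tx":0,"ty":0,"tz":0,"rx":0,"ry":0,"rz":0.048,"hand":0},{"tx":0,"ty":0,"tz":0,"rx":0,"ry":0,"rz":0.048,"hand":0},{"tx":0,"ty":0,"tz":0,"rx":0,"ry":0,"rz":0.048,"hand":0},{"tx":0,"ty":0,"tz":0,"rx":0,"ry":0,"rz":0.048,"hand":0},{"tx":0,"ty":0,"tz":0,"rx":0,"ry":0,"rz":0.048,"hand":0},{"tx":0,"ty":0,"tz":0,"rx":0,"ry":0,"rz":0.048,"hand":0},{"tx":0,"ty":0,"tz":0,"rx":0,"ry":0,"rz":0.048,"hand":0},{"tx":0,"ty":0,"tz":0,"rx":0,"ry":0,"rz":0.048,"hand":0},{"tx":0,"ty":0,"tz":0,"rx":0,"ry":0,"rz":0.048,"hand":0}]'
python3 -m pendant '[{"tx":0,"ty":0,"tz":0,"rx":0,"ry":0,"rz":0.048,"hand":0},{"tx":0,"ty":0,"tz":0,"rx":0,"ry":0,"rz":0.048,"hand":0},{"tx":0,"ty":0,"tz":0,"rx":0,"ry":0,"rz":0.046,"hand":0},{"tx":0,"ty":0,"tz":0,"rx":0,"ry":0,"rz":0,"hand":0},{"tx":0,"ty":0,"tz":0,"rx":0,"ry":0,"rz":0,"hand":0},{"tx":0,"ty":0,"tz":0,"rx":0,"ry":0,"rz":0,"hand":0}]'
python3 -c "
from h import *;s=bot.read_state();R=np.array(s['orientation']);print(s['joint_pos'],np.degrees(np.arctan2(R[1,1],R[0,1])),s['torque'])"
```

```text
time_s: 4.82
tool_pos: [0.525, 0.1573, 0.0543]
orientation: [[0.917, 0.399, 0.001], [0.399, -0.917, 0.001], [0.001, -0.0, -1.0]]
wrist_force: [0.3, 1.5, -3.4]
gripper_width: 0.0102
grasp_force: 31.9
time_s: 5.58
tool_pos: [0.5245, 0.1568, 0.0539]
orientation: [[1.0, -0.029, -0.0], [-0.029, -1.0, 0.0], [-0.0, -0.0, -1.0]]
wrist_force: [-0.1, -0.4, -3.2]
gripper_width: 0.0101
grasp_force: 31.9
[-55.29052083  38.50216517  49.06995872 114.26009653 -40.77881871
  46.11006923 -74.0270735 ] -91.6783222119457 [ 1.81365715e-05 -1.22175144e-02  1.97719482e-02]
```

```bash
python3 -m pendant '[{"tx":0,"ty":0,"tz":0,"rx":0,"ry":0,"rz":0,"hand":45},{"tx":0,"ty":0,"tz":0,"rx":0,"ry":0,"rz":0,"hand":45},{"tx":0,"ty":0,"tz":0,"rx":0,"ry":0,"rz":0,"hand":45},{"tx":0,"ty":0,"tz":-0.5,"rx":0,"ry":0,"rz":0,"hand":45},{"tx":0,"ty":0,"tz":-0.9,"rx":0,"ry":0,"rz":0,"hand":45},{"tx":0,"ty":0,"tz":-0.9,"rx":0,"ry":0,"rz":-0.05,"hand":40},{"tx":0,"ty":0,"tz":-0.5,"rx":0,"ry":0,"rz":-0.055,"hand":35},{"tx":0,"ty":0,"tz":0,"rx":0,"ry":0,"rz":-0.055,"hand":35},{"tx":0,"ty":0,"tz":0,"rx":0,"ry":0,"rz":-0.055,"hand":35},{"tx":0,"ty":0,"tz":0,"rx":0,"ry":0,"rz":-0.055,"hand":35}]'
python3 -m pendant '[{"tx":0,"ty":0,"tz":0,"rx":0,"ry":0,"rz":-0.055,"hand":35},{"tx":0,"ty":0,"tz":0,"rx":0,"ry":0,"rz":-0.055,"hand":35},{"tx":0,"ty":0,"tz":0,"rx":0,"ry":0,"rz":-0.055,"hand":35},{"tx":0,"ty":0,"tz":0,"rx":0,"ry":0,"rz":-0.055,"hand":35},{"tx":0,"ty":-0.6,"tz":0,"rx":0,"ry":0,"rz":-0.01,"hand":35},{"tx":0,"ty":-0.9,"tz":0,"rx":0,"ry":0,"rz":0,"hand":35},{"tx":0,"ty":-0.25,"tz":0,"rx":0,"ry":0,"rz":0,"hand":35},{"tx":0,"ty":0,"tz":0,"rx":0,"ry":0,"rz":0,"hand":35}]'
python3 - <<'E'
from h import *
import cv2,pickle
s=bot.read_state();R=np.array(s['orientation']);print(s['joint_pos'],np.degrees(np.arctan2(R[1,1],R[0,1])))
pickle.dump(optics.get_calibration("wrist"),open("c3.pkl","wb"))
cv2.imwrite("pics/w3.png", optics.snapshot("wrist")[:,:,::-1])
E
```

```text
time_s: 6.82
tool_pos: [0.5245, 0.1568, 0.194]
orientation: [[0.68, 0.733, 0.0], [0.733, -0.68, 0.0], [0.0, 0.0, -1.0]]
wrist_force: [-0.5, 0.4, 0.1]
gripper_width: 0.0349
grasp_force: 0.0
time_s: 7.82
tool_pos: [0.437, 0.1607, 0.1942]
orientation: [[0.03, 1.0, 0.0], [1.0, -0.03, 0.001], [0.001, 0.0, -1.0]]
wrist_force: [0.8, -0.1, -0.1]
gripper_width: 0.035
grasp_force: 0.0
[-56.44985969  13.25896209  36.09320056 116.57012201  -9.79003159
  53.00811709 -16.90053519] -1.7313038807607017
```

View pics/w3.png

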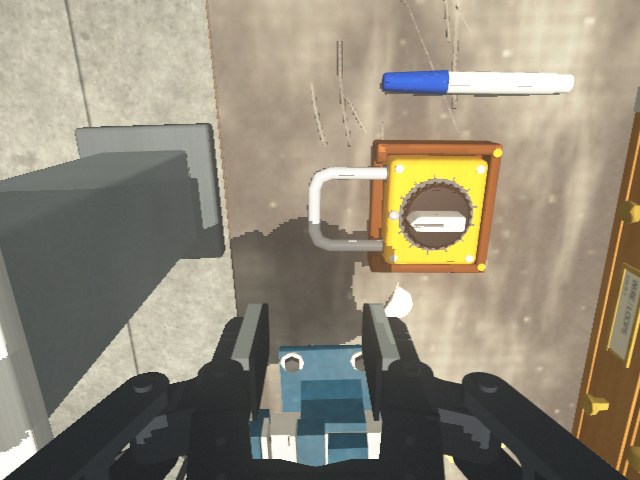

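The pointer now aims at the pip: tip (412,225), pip (393,215). The shackle bar is centred at about (315,208) and still shut. I'll check the numbers and the vise clearance.

Run:
```python
from h import *
import pickle
c=pickle.load(open("c3.pkl","rb"))
P=lambda u,v,z: ray("wrist",(u,v),z,c)[:2]
ang=lambda d: np.degrees(np.arctan2(d[1],d[0]))
S=[P(*p,.038) for p in ((400,170),(483,169),(393,258),(469,258))]
print("ctr by dial",P(436,215,.045)); print("pip",P(394,215,.042))
a,b=P(466,221.5,.063),P(412,225,.063);print("bar",a,b,ang(a-b))
print("shackle",P(315,208,.025),"vise",P(325,346,.05),P(325,346,.0), "gap",P(371,208,.028))
```

```text
ctr by dial [0.52153362 0.16007541]
pip [0.4924558 0.1600934]
bar [0.53664356 0.16017708] [0.50083862 0.15879671] 2.207803224227976
shackle [0.43614616 0.16244785] vise [0.44081371 0.0589209 ] [0.44114108 0.02658035] gap [0.47776688 0.16200701]
```

```bash
python3 -m pendant '[{"tx":0.01,"ty":-0.01,"tz":0.6,"rx":0,"ry":0,"rz":0.002,"hand":32},{"tx":0,"ty":0,"tz":0.9,"rx":0,"ry":0,"rz":0,"hand":32},{"tx":0,"ty":0,"tz":0.9,"rx":0,"ry":0,"rz":0,"hand":32},{"tx":0,"ty":0,"tz":0.8,"rx":0,"ry":0,"rz":0,"hand":32},{"tx":0,"ty":0,"tz":0.5,"rx":0,"ry":0,"rz":0,"hand":32},{"tx":0,"ty":0,"tz":0,"rx":0,"ry":0,"rz":0,"hand":32}]' 60
python3 -m pendant '[{"tx":0,"ty":0,"tz":0,"rx":0,"ry":0,"rz":0,"hand":0},{"tx":0,"ty":0,"tz":0,"rx":0,"ry":0,"rz":0,"hand":0},{"tx":0,"ty":0,"tz":0,"rx":0,"ry":0,"rz":0,"hand":0},{"tx":0,"ty":0,"tz":0,"rx":0,"ry":0,"rz":0,"hand":0},{"tx":0,"ty":0,"tz":0,"rx":0,"ry":0,"rz":0,"hand":0}]' 60
```

```text
time_s: 8.62
tool_pos: [0.437, 0.16, 0.0072]
orientation: [[0.039, 0.999, -0.002], [0.999, -0.039, -0.002], [-0.002, -0.002, -1.0]]
wrist_force: [1.2, -0.8, -0.0]
gripper_width: 0.0321
grasp_force: 0.0
time_s: 9.25
tool_pos: [0.4371, 0.1613, 0.0092]
orientation: [[0.037, 0.999, 0.001], [0.999, -0.037, 0.001], [0.001, 0.001, -1.0]]
wrist_force: [1.1, 0.1, 1.5]
gripper_width: 0.0066
grasp_force: 58.8
```

```bash
python3 -m pendant '[{"tx":0,"ty":-0.08,"tz":0,"rx":0,"ry":0,"rz":0,"hand":0},{"tx":0,"ty":-0.08,"tz":0,"rx":0,"ry":0,"rz":0,"hand":0},{"tx":0,"ty":-0.08,"tz":0,"rx":0,"ry":0,"rz":0,"hand":0},{"tx":0,"ty":-0.08,"tz":0,"rx":0,"ry":0,"rz":0,"hand":0},{"tx":0,"ty":-0.08,"tz":0,"rx":0,"ry":0,"rz":0,"hand":0},{"tx":0,"ty":0,"tz":0,"rx":0,"ry":0,"rz":0,"hand":0},{"tx":0,"ty":0,"tz":0,"rx":0,"ry":0,"rz":0,"hand":0}]'
python3 - <<'E'
from h import *
import cv2
cv2.imwrite("pics/s4.png", cv2.resize(np.ascontiguousarray(optics.snapshot("scene")[200:320,230:390,::-1]),None,fx=4,fy=4))
E
```

```text
time_s: 10.12
tool_pos: [0.4177, 0.1618, 0.0091]
orientation: [[0.038, 0.999, 0.002], [0.999, -0.038, 0.0], [0.0, 0.002, -1.0]]
wrist_force: [4.8, -0.1, 1.7]
gripper_width: 0.0065
grasp_force: 59.0
```

View pics/s4.png

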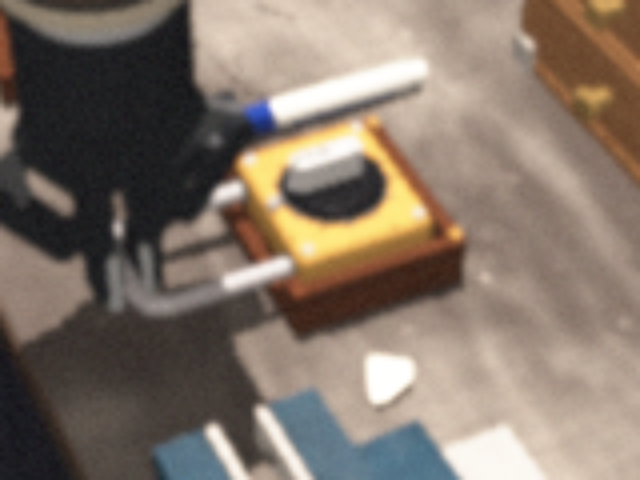

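The shackle is out (19 mm of travel, a light pull at the stop) and the lock still lies in the cradle. Next I'll grip hard and lift.

```bash
python3 -m pendant '[{"tx":0,"ty":0.03,"tz":0,"rx":0,"ry":0,"rz":0,"hand":0},{"tx":0,"ty":0,"tz":0,"rx":0,"ry":0,"rz":0,"hand":0},{"tx":0,"ty":0,"tz":-0.1,"rx":0,"ry":0,"rz":0,"hand":0},{"tx":0,"ty":0,"tz":-0.15,"rx":0,"ry":0,"rz":0,"hand":0},{"tx":0,"ty":0,"tz":-0.15,"rx":0,"ry":0,"rz":0,"hand":0},{"tx":0,"ty":0,"tz":-0.15,"rx":0,"ry":0,"rz":0,"hand":0},{"tx":0,"ty":0,"tz":-0.15,"rx":0,"ry":0,"rz":0,"hand":0},{"tx":0,"ty":0,"tz":-0.15,"rx":0,"ry":0,"rz":0,"hand":0},{"tx":0,"ty":0,"tz":-0.15,"rx":0,"ry":0,"rz":0,"hand":0},{"tx":0,"ty":0,"tz":0,"rx":0,"ry":0,"rz":0,"hand":0}]' 120
python3 - <<'E'
from h import *
import cv2
cv2.imwrite("pics/s5.png", cv2.resize(np.ascontiguousarray(optics.snapshot("scene")[180:330,220:400,::-1]),None,fx=4,fy=4))
E
```

```text
time_s: 11.42
tool_pos: [0.4181, 0.1618, 0.0593]
orientation: [[0.037, 0.999, 0.0], [0.999, -0.037, 0.0], [0.0, 0.0, -1.0]]
wrist_force: [0.7, 0.5, -2.7]
gripper_width: 0.0051
grasp_force: 118.1
```

View pics/s5.png

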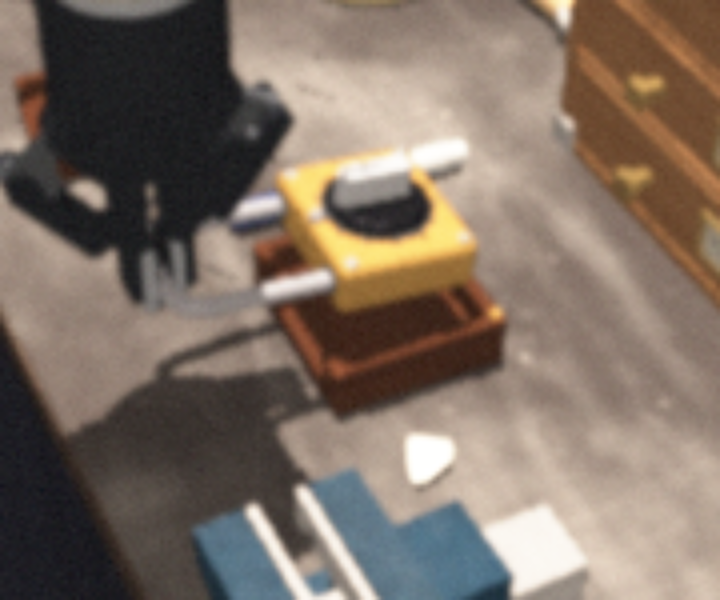

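The lock has come out level and held firmly. I'll lift it high and let it settle.

```bash
python3 -m pendant '[{"tx":0,"ty":0,"tz":-0.25,"rx":0,"ry":0,"rz":0,"hand":0},{"tx":0,"ty":0,"tz":-0.5,"rx":0,"ry":0,"rz":0,"hand":0},{"tx":0,"ty":0,"tz":-0.5,"rx":0,"ry":0,"rz":0,"hand":0},{"tx":0,"ty":0,"tz":-0.5,"rx":0,"ry":0,"rz":0,"hand":0},{"tx":0,"ty":0,"tz":-0.5,"rx":0,"ry":0,"rz":0,"hand":0},{"tx":0,"ty":0,"tz":-0.5,"rx":0,"ry":0,"rz":0,"hand":0},{"tx":0,"ty":0,"tz":-0.5,"rx":0,"ry":0,"rz":0,"hand":0},{"tx":0,"ty":0,"tz":-0.5,"rx":0,"ry":0,"rz":0,"hand":0},{"tx":0,"ty":0,"tz":-0.5,"rx":0,"ry":0,"rz":0,"hand":0},{"tx":0,"ty":0,"tz":-0.25,"rx":0,"ry":0,"rz":0,"hand":0}]'
python3 -m pendant '[{"tx":0,"ty":0,"tz":-0.25,"rx":0,"ry":0,"rz":0,"hand":0},{"tx":0,"ty":0,"tz":0,"rx":0,"ry":0,"rz":0,"hand":0},{"tx":0,"ty":0,"tz":0,"rx":0,"ry":0,"rz":0,"hand":0},{"tx":0,"ty":0,"tz":0,"rx":0,"ry":0,"rz":0,"hand":0},{"tx":0,"ty":0,"tz":0,"rx":0,"ry":0,"rz":0,"hand":0},{"tx":0,"ty":0,"tz":0,"rx":0,"ry":0,"rz":0,"hand":0},{"tx":0,"ty":0,"tz":0,"rx":0,"ry":0,"rz":0,"hand":0},{"tx":0,"ty":0,"tz":0,"rx":0,"ry":0,"rz":0,"hand":0},{"tx":0,"ty":0,"tz":0,"rx":0,"ry":0,"rz":0,"hand":0},{"tx":0,"ty":0,"tz":0,"rx":0,"ry":0,"rz":0,"hand":0}]'
python3 - <<'E'
from h import *
import cv2
cv2.imwrite("pics/s6.png", optics.snapshot("scene")[:,:,::-1])
E
```

```text
time_s: 12.72
tool_pos: [0.4184, 0.1614, 0.2852]
orientation: [[0.038, 0.999, 0.001], [0.999, -0.038, 0.001], [0.001, 0.001, -1.0]]
wrist_force: [-0.1, 0.0, -3.0]
gripper_width: 0.0049
grasp_force: 118.2
time_s: 13.98
tool_pos: [0.4182, 0.1617, 0.2963]
orientation: [[0.037, 0.999, 0.0], [0.999, -0.037, 0.0], [0.0, 0.0, -1.0]]
wrist_force: [-0.3, -0.2, -3.3]
gripper_width: 0.0047
grasp_force: 118.2
```

View pics/s6.png

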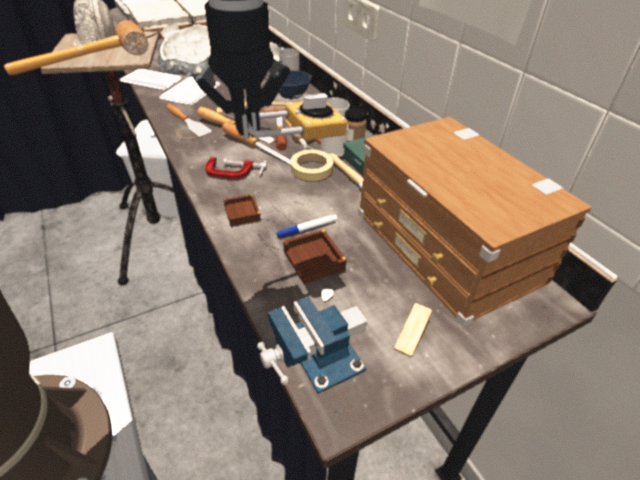

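The lock is held high and level at about (305,120), gripped by the shackle. The cradle at (315,255) is empty, and the marker, chip and wedge haven't moved.

```bash
python3 -c "
from plant import bot;print(bot.job_done())"
```

```text
the job is handed in; nothing more can be done
None
```

I turned the dial to the pip, pulled the shackle out to its stop in the cradle, and handed the job in at about 14 s with the lock held level by its shackle, about 30 cm up. The verdict wasn't shown.

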